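Open the socket drawer and clip its rail home

ROBOT

A 6-joint arm with a two-finger parallel gripper is mounted at the origin on the work surface. World frame = base frame: x ahead of the robot, y to its left, z up, the work surface at z = 0. Lengths are in m, angles in degrees, forces in N, time in s.
With the tool pointing down it reaches from about 0.25 to 0.725 m from the base axis. Payload 9.7 kg.
Tool frame: the origin (TCP) lies at the very end of the fingers, on their centre line; the grasp point (between the pads) lies 19 mm behind it; z points along the fingers, y is the direction in which the jaws open and shut (so a half turn about z gives the same grasp; the last joint's range is limited). The gripper opens to 85 mm and grips with 20 to 120 N. Pads are 22 mm wide; open, the fingers measure 114 mm over their backs; the gripper's body (76 mm by 85 mm) begins 54 mm behind the grasp point. The pads swing forward as they close: fully open they stand 13 mm farther back than shut.
Start: joints at [0, 4.979, 10.078, 95.1, 0, 90], TCP at [0.55, -0, 0.231] pointing down, gripper open.
Joint ranges: [-179.16, 179.16], [-48.56, 103.87], [-65.8, 70.77], [-126.05, 130.52], [-82.76, 87.17], [-180, 180]. Speed limits (degrees/s): [127.2, 127.2, 147.25, 180, 180, 180].

INTERFACE

Orientations are given as [roll, pitch, yaw] about the fixed x, y, z axes, in that order (R = Rz(yaw) Ry(pitch) Rx(roll)).
In Python, from workcell import bot gives the robot as it stands. The module is installed in compiled form; this text tells all that it offers.
- The arm moves only by the tool arm_command, never from a script. Its argument "increments" is a list of rows, each a list of 7 numbers: the gripper command: -1 is fully open, 1 is shut, values between are in proportion, then the shift along the tool's x, y, z in cm, then the turn, a rotation vector about the tool's x, y, z in degrees. In form: [[gripper, x, y, z, rx, ry, rz], ...]. A call has 1 to 10 rows; each row shifts and turns the commanded pose from where the row before left it, along the tool's axes as they then stand; what a row does not reach is not made up. A row lasts 1/8 s, in which the tool goes at most 62.5 mm and 10.7 degrees, less where a joint would pass 70% of its speed; a pose out of reach is approached as far as the arm can. A call is refused whole if a number of a shift passes 6.25 or a number of a turn 10.7, either way. A call with a gripper value outside its range is refused whole. The fingers move at their own pace and stop on an object; "grip_force" is the grip in N (left out, the last holds). Time passes only in rows, so rows that do not move let the fingers close. It gives the time, the measured TCP pose, the force and the opening at its end, in the units of the state.
- bot.get_obs(): the state, without advancing time (a new reading comes with each control period).
- bot.camera(name): name is "scene" or "side" or "wrist"; returns a dict with "color" (400x640x3 uint8, red, green, blue), "fx", "fy", "cx", "cy" (pixels), "origin" and "attitude" of the camera in the world. Camera axes: x right, y up, looking along -z (the intrinsics and any distortion apply to the point x, -y, -z); pixel columns grow to the right and rows downward; lengths in m; the calibration is good to about 2 mm. The wrist camera is an equidistant fisheye: a pixel r from the principal point sees the ray r / f radians off the axis. A picture is of the moment at which its call begins. There is no depth.
- bot.job_done(): hands the job in, once; it reports no verdict.
The state is a dict: "time": time; "q": joint angles; "qd": joint speeds; "joint_efforts": joint torques, N m; "ee_pos": TCP position; "tcp_rot": TCP orientation; "wrist_force": force on the tool from outside, world axes, zero at the start; "torque": the same for the moment, N m; "opening": finger opening in m.
Only numpy, scipy, OpenCV 4.12 (cv2) and the standard library are available. Lean on these libraries where they do the work, as an engineer would, in place of code of your own. Each camera call takes 0.05 s, during which the arm holds its last target. There are 200 camera calls.

TASK

Pull the drawer with the wide bar handle all the way out to its stop, then push the socket rail lying loose in it straight down until both of its ends click under their hooks. Leave the drawer fully out, and leave the other drawer and all the loose tools and the tumbler where they are.

Things in the scene. Friction and masses are not known exactly. Their poses are not given: they have to be found in the camera images.
- drawer_a (a joint): how far the bar-handled drawer is out, m: 0 shut (the start), 0.140 at its stop. Sits in a grey unit fixed to the bench, 200 mm deep, 160 wide, 95 high; two such units stand side by side in either order, alike but for the handle. Friction about 1.5 N; it stays where left. Front panel 156 mm wide, top edge 84 mm above the bench, side walls to 70 mm; inner floor 14 mm above the bench.
- handle_a (a point): middle of the bar handle of the wanted drawer; own z up, own x from the unit's front to its back (the drawer slides out along own -x). A straight level round bar of 10 mm diameter, 90 mm long along own y, 74 mm above the bench, its axis 42 mm in front of the drawer's front panel (37 mm clear gap behind it). It moves with the drawer.
- rail_pad (a point): centre of the flat top (34 by 28 mm) of the black press pad in the middle of the loose socket rail, axes as handle_a's. At the start the rail rests on top of its two hooks, pad top about 64 mm above the bench; pushed home on its seat, pad top 46 mm above the bench. Pushing it straight down, some 18 mm, takes roughly 5 to 12 N.
- rail: the loose socket rail in the bar-handled drawer, about 120 g: black base 34 mm (x) by 100 mm (y) by 8 mm, the pad in its middle rising 26 mm above its underside, a fixed chrome socket (22 mm across, top 4 mm below the pad's) on each side. It lies between two dividers across the drawer (38 mm apart, tops 40 mm above the bench), 77 mm behind the front panel. Origin: centre of its underside.
- rail_left (a point): middle of the lower edge of the rail's own +y end; 20 mm above the bench when home.
- rail_right (a point): middle of the lower edge of the rail's own -y end; 20 mm above the bench when home.
- seat (a point): centre of the top of the seat in that drawer on which the rail's underside lies when home, 20 mm above the bench; axes as handle_a's. It moves with the drawer.
- hook_left (a joint): outward bend of the springy black hook at the rail's +y end, rad: 0 upright. It is bent out to about 0.2 while the rail passes, and springs back to about 0 over the rail's base when that end clicks in.
- hook_right (a joint): the same for the hook at the rail's -y end.
- handle_b (a point): middle of the round knob (26 mm across, 62 mm above the bench) of the other drawer, in a unit of the same size; it may stand a little ajar and is to be left as it is.
- tray: white square ceramic tray, 210 by 210 mm, 26 mm high, wall 6 mm, heavy and fast on the bench; a yellow plastic clamp is tightened on its rim and rises 42 mm above the bench. Origin: centre of its underside. Leave alone.
- socket_wrench: silver socket wrench, 170 mm long, 26 mm high, lying in the tray along its own x; origin under its middle. Leave alone.
- socket_0: loose chrome socket, 24 mm across, 28 mm high, standing in the tray; origin: centre of its underside. Leave alone.
- socket_1: loose chrome socket, 28 mm across, 30 mm high, standing in the tray; origin: centre of its underside. Leave alone.
- socket_2: loose chrome socket, 26 mm across, 32 mm high, standing on top of the unit with the knob; origin: centre of its underside. Leave alone.
- tumbler: clear tumbler, 100 mm high, 68 mm across at the mouth, standing upside down in the tray; origin: centre of its mouth, at the bottom. Leave alone.
- screwdriver: black-handled screwdriver, 200 mm long along its own x, lying on the mat to the robot's right of the units; origin under its middle. Leave alone.

How it is judged (in metres and radians):
On the way, in this order (a step that is already met when the one before it is completed fails the run):
1. the bar-handled drawer is out at its stop (within 8 mm) (value of joint drawer_a above 0.132 m), for 0.2 s.
2. both ends of the rail are down on the seat with the hooks sprung back over them (z of each of rail_left, rail_right in the frame of seat below 0.003 m and value of joint each of hook_left, hook_right below 0.06 rad), for 0.2 s.
At the end, for the whole second after the job is handed in: The bar-handled drawer is out to its stop (more than 132 of 140 mm), both ends of the rail are within 3 mm of the seat, both hooks have sprung back (bent less than 0.06 rad), and the rail is at rest (all of step 2 and value of joint drawer_a above 0.132 m and linear speed of rail below 0.02 m/s); the robot touches nothing.
It fails at once if a loose tool, socket or the tumbler is moved by more than 20 mm (distance of any of socket_wrench, socket_0, socket_1, socket_2, tumbler, screwdriver from where it was at the start of the episode above 0.02 m).
It fails at once if the other drawer is moved by more than 15 mm (distance of handle_b from where it was at the start of the episode above 0.015 m).
It also fails if it takes over 51 s, if anything falls off the work surface, if the arm or the gripper's body presses on something with over 40 N, if the wrist force passes 120 N, or if a joint passes its speed limit or range.

## Working session

There is one attempt and no reset: what is moved stays moved. The work goes in short steps, Python scripts to look and compute and a tool call to move; the robot and the scene stay as the last step left them, time stands still between calls to the robot, and variables do not carry over. Pictures are saved under pics/ and viewed, about 8 in all and at most 12, crops included, and the job is handed in when it is done.

Besides the shell and the picture viewer there is one more tool, called after "Emit:" in YAML: its name, and indented under it one key for each argument. arm_command: Moves the arm, as the interface text tells. Its arguments: {"type":"object","properties":{"increments":{"type":"array"},"grip_force":{"type":"number"}},"required":["increments"]}

```bash
mkdir -p pics; python3 - <<'E'
from workcell import bot
import cv2,pickle
d={}
for n in("scene","side"):
    c=bot.camera(n);d[n]=c
    cv2.imwrite(f"pics/{n}0.png",c["color"][:,:,::-1]);print(n,{k:v for k,v in c.items() if k!="color"})
pickle.dump(d,open("c0.pkl","wb"))
print(bot.get_obs())
E
```

```text
scene {'fx': 426.0052611456699, 'fy': 426.0052611456699, 'cx': 322.7434587856453, 'cy': 201.02799181191415, 'origin': array([1.10262982, 0.74340644, 0.96279227]), 'attitude': array([ 44.51935339,   0.58643652, 144.15301944])}
side {'fx': 436.572921903763, 'fy': 436.572921903763, 'cx': 316.12337708988855, 'cy': 195.10077213913587, 'origin': array([0.47054019, 0.80177922, 1.07896743]), 'attitude': array([ 3.81798250e+01,  6.72793681e-02, -1.71369107e+02])}
{'time': 0.1, 'q': array([3.76822468e-04, 5.00844403e+00, 1.00389563e+01, 9.50979206e+01,
       6.19420287e-04, 8.99992443e+01]), 'qd': array([ 0.03100468, -0.01838361,  0.11737669,  0.03209313, -0.04130674,
        0.06163529]), 'joint_efforts': array([ 5.47294949e-04, -5.21561801e+01,  4.65652657e+01,  1.59993977e-02,
       -1.19309320e-06, -5.24902489e-06]), 'ee_pos': array([5.49806917e-01, 6.69707934e-06, 2.30648860e-01]), 'tcp_rot': array([-1.79932592e+02, -6.20308948e-04,  9.00011318e+01]), 'wrist_force': array([-0.35156927,  0.36052073,  0.36239495]), 'torque': array([-0.0058222 ,  0.00203935,  0.006742  ]), 'opening': 0.0854780794037999}
```

View pics/scene0.png

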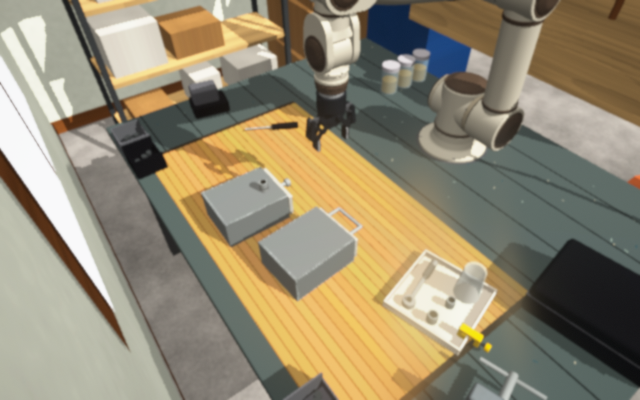

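View pics/side0.png

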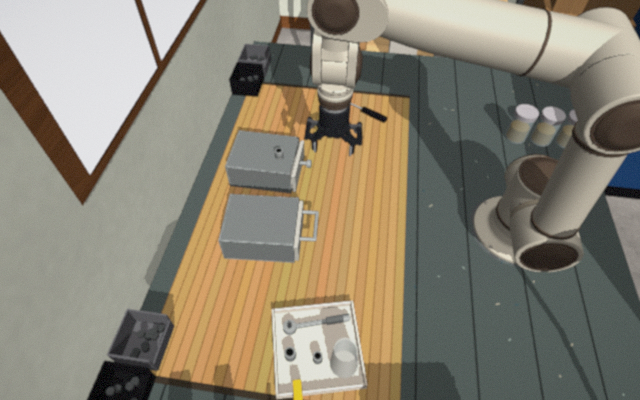

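Scene: bar-handled unit with its handle near (345,220), knob unit to its robot-right, with a socket on top. Side: bar handle at about (316,226), unit top (222..302, 194..262). I'll enlarge both views for accurate pixels.

```bash
cat > h.py <<'E'
import numpy as np
from scipy.spatial.transform import Rotation as R
def ray(c,u,v):
    return R.from_euler('xyz',c["attitude"],degrees=True).apply([(u-c["cx"])/c["fx"],-(v-c["cy"])/c["fy"],-1])
def onz(c,u,v,z):
    d=ray(c,u,v);o=c["origin"];return o+d*(z-o[2])/d[2]
def proj(c,p):
    q=R.from_euler('xyz',c["attitude"],degrees=True).inv().apply(np.array(p)-c["origin"])
    return c["cx"]-c["fx"]*q[...,0]/q[...,2], c["cy"]+c["fy"]*q[...,1]/q[...,2]
E
python3 - <<'E'
import pickle,cv2,numpy as np
from h import *
d=pickle.load(open("c0.pkl","rb"))
a=d["side"]["color"][180:270,215:325];b=d["scene"]["color"][200:300,255:367]
a=cv2.resize(a,None,fx=3.6,fy=3.6*1,interpolation=3);b=cv2.resize(b,None,fx=3.6,fy=3.6,interpolation=3)
h=max(a.shape[0],b.shape[0]);pad=lambda x:cv2.copyMakeBorder(x,0,h-x.shape[0],0,0,0)
cv2.imwrite("pics/crop0.png",np.hstack([pad(a),pad(b)])[:,:,::-1]);print(a.shape,b.shape)
s=d["side"]
for n,u,v,z in[("bar",316,226,.074),("barL",317,240,.074),("barR",316,212,.074)]:print(n,onz(s,u,v,z))
print("scene bar",onz(d["scene"],346,221,.074))
E
```

```text
(324, 396, 3) (360, 403, 3)
bar [0.57427452 0.12850458 0.074     ]
barL [0.56472827 0.17328995 0.074     ]
barR [0.58147798 0.08110285 0.074     ]
scene bar [0.59167937 0.13165446 0.074     ]
```

View pics/crop0.png

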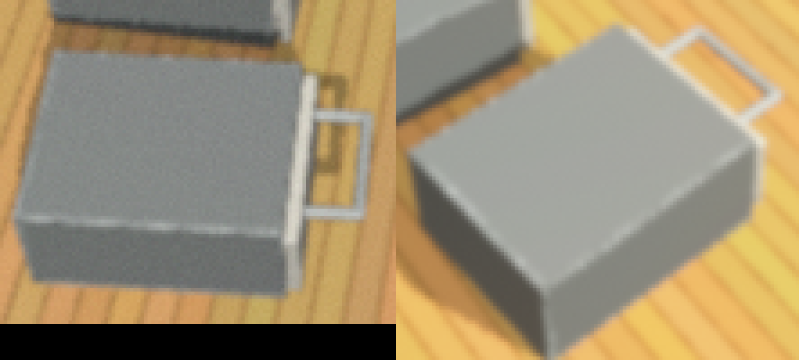

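Crop: side view bar runs crop (367,115)–(362,214), unit top corners (52,50),(302,65),(285,235),(18,217). In the scene view the bar runs (702,30)–(775,94), unit top corners (410,150),(622,25),(755,143),(546,290).

```bash
python3 - <<'E'
import pickle
from h import *
np.set_printoptions(precision=4,suppress=True)
d=pickle.load(open("c0.pkl","rb"))
S=lambda x,y:(215+x/3.6,180+y/3.6); C=lambda x,y:(255+(x-396)/3.6,200+y/3.6)
P={}
for n,c,f,bar,top in[("side",d["side"],S,[(367,115),(362,214)],[(52,50),(302,65),(285,235),(18,217)]),
 ("scene",d["scene"],C,[(702,30),(777,94)],[(410,150),(622,25),(755,143),(546,290)])]:
    b=np.array([onz(c,*f(*p),.074) for p in bar])[:,:2];t=np.array([onz(c,*f(*p),.095) for p in top])[:,:2]
    print(n,"bar",b,b.mean(0),np.linalg.norm(b[1]-b[0]),"yaw",np.degrees(np.arctan2(*(b[1]-b[0])[::-1]))-90)
    print(t.tolist(),"centre",t.mean(0),[np.linalg.norm(t[i]-t[i-1]) for i in range(4)])
    for i in range(4):
        v=t[i]-t[i-1];print(np.degrees(np.arctan2(v[1],v[0])))
c=[d["side"],d["scene"]]
for a,b in[((367,115),(702,30)),((362,214),(777,94))]:
    r1,r2=ray(c[0],*S(*a)),ray(c[1],*C(*b));o1,o2=c[0]["origin"],c[1]["origin"]
    k=np.linalg.lstsq(np.stack([r1,-r2],1),o2-o1,rcond=None)[0];print(o1+k[0]*r1,o2+k[1]*r2)
E
```

```text
side bar [[0.5789 0.0805]
 [0.5689 0.1721]] [0.5739 0.1263] 0.0921547497393733 yaw 6.221928369915474
[[0.8348206055547616, 0.06974934700286961], [0.6347948915464359, 0.05490083856724137], [0.6197010900297735, 0.21154316118393446], [0.8170156419219243, 0.2256995798818151]] centre [0.7266 0.1405] [np.float64(0.15696334560961675), np.float64(0.20057608149354056), np.float64(0.15736784957219363), np.float64(0.1978217292886451)]
-83.48669726378405
-175.75454932450765
95.50393628909269
4.103679259266471
scene bar [[0.5755 0.0829]
 [0.5704 0.1709]] [0.5729 0.1269] 0.08805852621124516 yaw 3.309777057047498
[[0.8319057861685943, 0.06813008453790381], [0.6350246373513062, 0.057102639412266676], [0.6259039971883021, 0.21147298409586024], [0.8185483743921848, 0.22745539077009835]] centre [0.7278 0.141 ] [np.float64(0.15988425080459656), np.float64(0.19718973428049974), np.float64(0.15463954667133012), np.float64(0.193306216639229)]
-85.20768052675386
-176.79417461425888
93.38126726897264
4.742583969672131
[0.5782 0.0847 0.0798] [0.5782 0.0863 0.0786]
[0.5691 0.1705 0.0714] [0.5691 0.1695 0.072 ]
```

Both views agree: handle ≈ (0.5735, 0.1266, 0.074), own x yaw ≈ 4.8°. Tool x = world y, tool y = world x. Moving above the bar with partly open jaws.

Emit:
arm_command:
  increments:
    - [0.15, 3.2, 0.6, 0, 0, 0, 0]
    - [0.15, 3.2, 0.6, 0, 0, 0, 0]
    - [0.15, 3.2, 0.6, 0, 0, 0, 0]
    - [0.15, 3.05, 0.57, 0, 0, 0, 0]
    - [0.15, 0, 0, 2.5, 0, 0, -4.8]
    - [0.15, 0, 0, 3.5, 0, 0, 0]
    - [0.15, 0, 0, 2.5, 0, 0, 0]
    - [0.15, 0, 0, 0, 0, 0, 0]
  grip_force: 30

```text
time: 1.1
ee_pos: [0.5725, 0.1263, 0.144]
tcp_rot: [-179.8, 0.0, 94.8]
wrist_force: [-0.7, 0.9, 0.4]
opening: 0.0361
```

```bash
python3 - <<'E'
from workcell import bot
import cv2
from h import *
o=bot.get_obs();print(o["time"],o["ee_pos"],o["tcp_rot"],o["opening"],o["wrist_force"])
c=bot.camera("wrist");print(c["fx"],c["cx"],c["cy"],c["origin"],c["attitude"])
s=bot.camera("side")["color"][150:270,205:365]
a=cv2.resize(s,(400,300),interpolation=3);b=cv2.resize(c["color"],(400,250))
b=cv2.copyMakeBorder(b,0,50,0,0,0)
cv2.imwrite("pics/w1.png",np.hstack([b,a])[:,:,::-1])
E
```

```text
1.1 [0.57249207 0.1262711  0.14404884] [-1.79762958e+02  3.17442931e-02  9.48040062e+01] 0.03609748269890771 [-0.65182666  0.88721157  0.41809605]
309.70691628693146 320.0188284949745 199.7524344328966 [0.56669552 0.20653931 0.28608989] [-18.41160115   0.2735872    4.87360661]
```

View pics/w1.png

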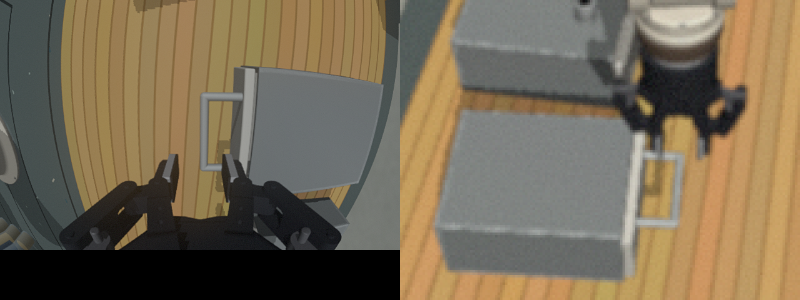

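The jaws straddle the bar (wrist view: jaws at 172 and 230, bar at 205, half-scale). Descending.

Emit:
arm_command:
  increments:
    - [0.15, 0, 0.2, 2.5, 0, 0, 0]
    - [0.15, 0, 0, 2.5, 0, 0, 0]
    - [0.15, 0, 0, 2.0, 0, 0, 0]
    - [0.15, 0, 0, 1.7, 0, 0, 0]
    - [0.15, 0, 0, 0, 0, 0, 0]
    - [0.15, 0, 0, 0, 0, 0, 0]

```text
time: 1.95
ee_pos: [0.5762, 0.1268, 0.0604]
tcp_rot: [179.9, -0.0, 94.8]
wrist_force: [-0.5, -0.6, 0.1]
opening: 0.0363
```

Emit:
arm_command:
  increments:
    - [0.9, 0, 0, 0, 0, 0, 0]
    - [0.9, 0, 0, 0, 0, 0, 0]
    - [0.9, 0, 0, 0, 0, 0, 0]
    - [0.9, 0, 0, 0, 0, 0, 0]
    - [0.9, 0, 0, 0, 0, 0, 0]
    - [0.9, 0, 0, 0, 0, 0, 0]
  grip_force: 30

```text
time: 2.7
ee_pos: [0.5762, 0.1268, 0.0602]
tcp_rot: [179.9, -0.0, 94.8]
wrist_force: [-0.5, -0.3, 5.3]
opening: 0.009
```

Gripped (opening 9 mm on the 10 mm bar). Pull.

Emit:
arm_command:
  increments:
    - [0.9, 0, -0.8, 0, 0, 0, 0]
    - [0.9, 0, -1.6, 0, 0, 0, 0]
    - [0.9, 0, -2.0, 0, 0, 0, 0]
    - [0.9, 0, -2.0, 0, 0, 0, 0]
    - [0.9, 0, -2.0, 0, 0, 0, 0]
    - [0.9, 0, -2.0, 0, 0, 0, 0]
    - [0.9, 0, -1.6, 0, 0, 0, 0]
    - [0.9, 0, -0.8, 0, 0, 0, 0]
    - [0.9, 0, -0.4, 0, 0, 0, 0]
    - [0.9, 0, 0, 0, 0, 0, 0]

```text
time: 3.95
ee_pos: [0.4442, 0.1162, 0.0601]
tcp_rot: [179.9, -0.1, 94.8]
wrist_force: [-2.7, 3.1, 7.7]
opening: 0.0087
```

Emit:
arm_command:
  increments:
    - [0.9, 0, -0.3, 0, 0, 0, 0]
    - [0.9, 0, -0.3, 0, 0, 0, 0]
    - [0.9, 0, -0.3, 0, 0, 0, 0]
    - [0.9, 0, 0, 0, 0, 0, 0]

```text
time: 4.45
ee_pos: [0.4371, 0.1156, 0.0602]
tcp_rot: [179.7, -0.1, 94.8]
wrist_force: [8.7, 3.9, 1.5]
opening: 0.0087
```

At the stop (139.5 mm travel, force rising). Release and lift.

Emit:
arm_command:
  increments:
    - [0.9, 0, 0.15, 0, 0, 0, 0]
    - [0.15, 0, 0, 0, 0, 0, 0]
    - [0.15, 0, 0, 0, 0, 0, 0]
    - [0.15, 0, 0, 0, 0, 0, 0]
    - [0.15, 0, 0, -2.5, 0, 0, 0]
    - [0.15, 0, 0, -3.5, 0, 0, 0]
    - [0.15, 0, 0, -3.5, 0, 0, 0]
    - [0.15, 0, 0, -3.5, 0, 0, 0]
    - [0.15, 0, 0, -3, 0, 0, 0]
    - [0.15, 0, 0, 0, 0, 0, 0]

```text
time: 5.7
ee_pos: [0.4375, 0.1151, 0.2213]
tcp_rot: [179.8, -0.0, 94.8]
wrist_force: [0.7, 0.2, -0.8]
opening: 0.0364
```

```bash
python3 - <<'E'
from workcell import bot
import cv2,pickle
from h import *
o=bot.get_obs();print(o["time"],o["ee_pos"],o["tcp_rot"],o["wrist_force"])
d={n:bot.camera(n) for n in("side","wrist","scene")};pickle.dump(d,open("c2.pkl","wb"))
w=d["wrist"];print(w["fx"],w["cx"],w["cy"],w["origin"],w["attitude"])
P=np.array([.4344+.1235*.9965,.1155+.1235*.0837,.064])
print(P,proj(d["side"],P),proj(d["scene"],P))
a=cv2.resize(d["side"]["color"][170:270,270:395],(400,320),interpolation=3)
b=cv2.resize(d["scene"]["color"][170:270,310:435],(400,320),interpolation=3)
e=cv2.resize(w["color"],(400,250));e=cv2.copyMakeBorder(e,0,0,0,400,0)
cv2.imwrite("pics/c2.png",np.vstack([np.hstack([a,b]),e])[:,:,::-1])
E
```

```text
5.7 [0.43745239 0.1151334  0.22125451] [ 1.79818205e+02 -2.49785214e-02  9.47947447e+01] [ 0.65800976  0.20309112 -0.77236705]
309.70691628693146 320.0188284949745 199.7524344328966 [0.43050347 0.19514989 0.36179981] [-18.37218732  -0.03245913   4.86733452]
[0.55746775 0.12583695 0.064     ] (np.float64(322.0995010436136), np.float64(227.97627992340693)) (np.float64(354.0984229976677), np.float64(216.81013242150283))
```

View pics/c2.png

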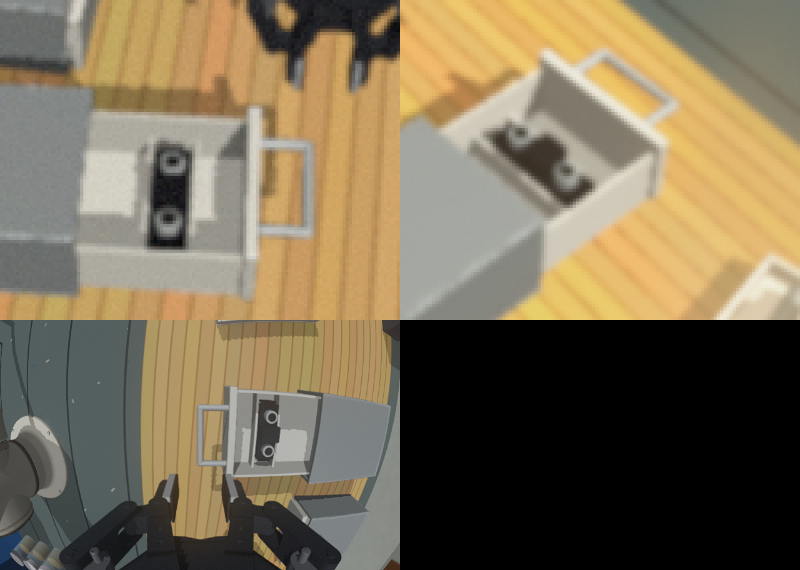

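Drawer is out and the rail lies in it, both sockets visible: side sockets at crop (173,162),(168,222); scene (518,135),(570,177); wrist (271,417)/(268,451) in the mosaic. Localising the pad by triangulation.

```bash
python3 - <<'E'
import pickle
from h import *
np.set_printoptions(precision=4,suppress=True)
d=pickle.load(open("c2.pkl","rb"));c=[d["side"],d["scene"]]
S=lambda x,y:(270+x/3.2,170+y/3.2);C=lambda x,y:(310+(x-400)/3.2,170+y/3.2)
w=d["wrist"]
def wr(u,v):
    x,y=u-w["cx"],v-w["cy"];r=np.hypot(x,y);t=r/w["fx"]
    q=np.array([x/r*np.sin(t),-y/r*np.sin(t),-np.cos(t)])
    return R.from_euler('xyz',w["attitude"],degrees=True).apply(q)
for a,b,e in[((173,162),(518,135),(271,417)),((168,222),(570,177),(268,451))]:
    r1,r2=ray(c[0],*S(*a)),ray(c[1],*C(*b));r3=wr(e[0]*1.6,(e[1]-320)*1.6)
    o=[c[0]["origin"],c[1]["origin"],w["origin"]]
    A=sum(np.eye(3)-np.outer(r,r)/(r@r) for r in(r1,r2));B=sum((np.eye(3)-np.outer(r,r)/(r@r))@q for r,q in zip((r1,r2),o))
    print("tri",np.linalg.solve(A,B),*[q+r*(.06-q[2])/r[2] for r,q in zip((r1,r2,r3),o)])
r=wr(198*1.6,(435-320)*1.6);q=w["origin"];print("bar wrist",q+r*(.074-q[2])/r[2])
# bar in side (mid of ends), panel
print("bar side",onz(c[0],*S(309,189),.074),"scene",onz(c[1],*C(640,78),.074))
E
```

```text
tri [0.5565 0.0922 0.053 ] [0.5559 0.0975 0.06  ] [0.5605 0.0966 0.06  ] [0.5518 0.1535 0.06  ]
tri [0.5517 0.1588 0.0553] [0.5514 0.1603 0.06  ] [0.5549 0.1634 0.06  ] [0.5576 0.0941 0.06  ]
bar wrist [0.4343 0.1156 0.074 ]
bar side [0.4348 0.1177 0.074 ] scene [0.4334 0.1168 0.074 ]
```

Estimates agree: pad ≈ (0.5545, 0.1265). Move over with fingers shut, then descend to ~85 mm.

Emit:
arm_command:
  increments:
    - [1, 0.04, 2.9, 0, 0, 0, 0]
    - [1, 0.04, 3.0, 0, 0, 0, 0]
    - [1, 0.04, 3.0, 0, 0, 0, 0]
    - [1, 0.04, 2.85, 0, 0, 0, 0]
    - [1, 0, 0, 2.5, 0, 0, 0]
    - [1, 0, 0, 3.0, 0, 0, 0]
    - [1, 0, 0, 3.0, 0, 0, 0]
    - [1, 0, 0, 3.0, 0, 0, 0]
    - [1, 0, 0, 1.7, 0, 0, 0]
    - [1, 0, 0, 0, 0, 0, 0]

```text
time: 7.1
ee_pos: [0.5526, 0.1262, 0.0857]
tcp_rot: [-179.8, 0.0, 94.8]
wrist_force: [0.1, -0.1, 0.2]
opening: 0.0001
```

```bash
python3 - <<'E'
from workcell import bot
import cv2
from h import *
o=bot.get_obs();print(o["time"],o["ee_pos"],o["tcp_rot"],o["wrist_force"],o["opening"])
s=bot.camera("side");w=bot.camera("wrist")
print(proj(s,o["ee_pos"]))
a=cv2.resize(s["color"][170:270,270:395],(400,320),interpolation=3)
e=cv2.resize(w["color"][100:356,160:480],(400,320),interpolation=3)
cv2.imwrite("pics/c3.png",np.hstack([a,e])[:,:,::-1])
E
```

```text
7.1 [0.55264027 0.12619277 0.08572217] [-1.79833315e+02  2.42202935e-02  9.47988368e+01] [ 0.05632068 -0.05488507  0.17892142] 0.00013052652652930464
(np.float64(323.8937202908422), np.float64(223.88822163079647))
```

View pics/c3.png

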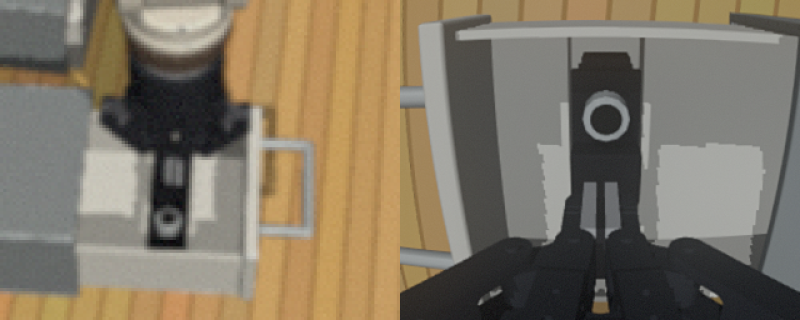

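Fingertips sit centred across the rail within ~2 mm (fingers at column 601, socket 606). Nudging 1.5 mm and pressing.

Emit:
arm_command:
  increments:
    - [1, 0, 0.15, 1.0, 0, 0, 0]
    - [1, 0, 0, 0.8, 0, 0, 0]
    - [1, 0, 0, 0.5, 0, 0, 0]
    - [1, 0, 0, 0.4, 0, 0, 0]
    - [1, 0, 0, 0.3, 0, 0, 0]
    - [1, 0, 0, 0, 0, 0, 0]

```text
time: 7.95
ee_pos: [0.5559, 0.1267, 0.0586]
tcp_rot: [179.9, -0.0, 94.8]
wrist_force: [0.4, -0.1, 8.0]
opening: -0.0
```

Emit:
arm_command:
  increments:
    - [1, 0, 0, 0.3, 0, 0, 0]
    - [1, 0, 0, 0.3, 0, 0, 0]
    - [1, 0, 0, 0.3, 0, 0, 0]
    - [1, 0, 0, 0, 0, 0, 0]

```text
time: 8.45
ee_pos: [0.5547, 0.1265, 0.0475]
tcp_rot: [-179.9, 0.0, 94.8]
wrist_force: [-0.6, 1.1, -0.4]
opening: -0.0
```

Emit:
arm_command:
  increments:
    - [1, 0, 0, 0.15, 0, 0, 0]
    - [1, 0, 0, 0.15, 0, 0, 0]
    - [1, 0, 0, 0, 0, 0, 0]
    - [1, 0, 0, 0, 0, 0, 0]

```text
time: 8.95
ee_pos: [0.5556, 0.1266, 0.0461]
tcp_rot: [179.9, -0.0, 94.8]
wrist_force: [-0.7, -0.2, 5.5]
opening: 0.0
```

Emit:
arm_command:
  increments:
    - [1, 0, 0, 0.2, 0, 0, 0]
    - [1, 0, 0, 0.1, 0, 0, 0]
    - [1, 0, 0, 0, 0, 0, 0]
    - [1, 0, 0, 0, 0, 0, 0]

```text
time: 9.45
ee_pos: [0.5575, 0.1268, 0.046]
tcp_rot: [179.6, -0.0, 94.8]
wrist_force: [-0.8, -2.2, 20.7]
opening: 0.0001
```

Bottomed at 46.0 mm, 20 N. Lift straight up and check.

Emit:
arm_command:
  increments:
    - [1, 0, 0, -0.6, 0, 0, 0]
    - [1, 0, 0, -2.0, 0, 0, 0]
    - [1, 0, 0, -3, 0, 0, 0]
    - [1, 0, 0, -3.5, 0, 0, 0]
    - [1, 0, 0, -3.5, 0, 0, 0]
    - [1, 0, 0, -3.5, 0, 0, 0]
    - [1, 0, -3, -1, 0, 0, 0]
    - [1, 0, -4, 0, 0, 0, 0]
    - [1, 0, -4, 0, 0, 0, 0]
    - [1, 0, 0, 0, 0, 0, 0]

```text
time: 10.7
ee_pos: [0.4438, 0.1172, 0.2139]
tcp_rot: [180.0, -0.0, 94.8]
wrist_force: [1.0, -0.1, -0.3]
opening: -0.0001
```

```bash
python3 - <<'E'
from workcell import bot
import cv2,pickle
from h import *
o=bot.get_obs();print(o["time"],o["ee_pos"],o["wrist_force"])
d={n:bot.camera(n) for n in("side","scene","wrist")};pickle.dump(d,open("c4.pkl","wb"))
old=pickle.load(open("c2.pkl","rb"))
f=lambda c,y,x:cv2.resize(c["color"][y:y+60,x:x+80],(400,300),interpolation=3)
cv2.imwrite("pics/c4.png",np.vstack([np.hstack([f(q["side"],200,290),f(q["scene"],190,320)]) for q in(old,d)])[:,:,::-1])
w=d["wrist"]["color"][90:290,300:540];cv2.imwrite("pics/c4w.png",cv2.resize(w,(720,600),interpolation=3)[:,:,::-1])
E
```

```text
10.7 [0.44376021 0.11720499 0.21389344] [ 0.99829764 -0.07748531 -0.30219385]
```

View pics/c4.png

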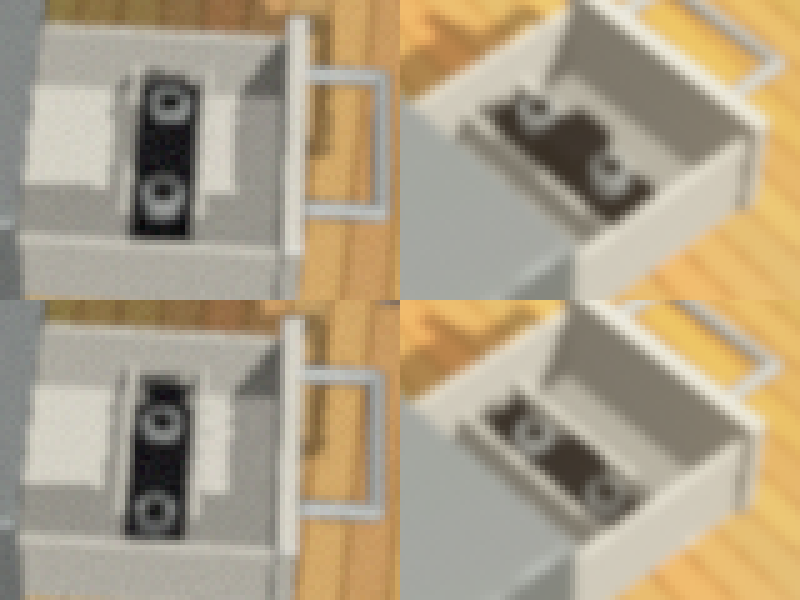

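View pics/c4w.png

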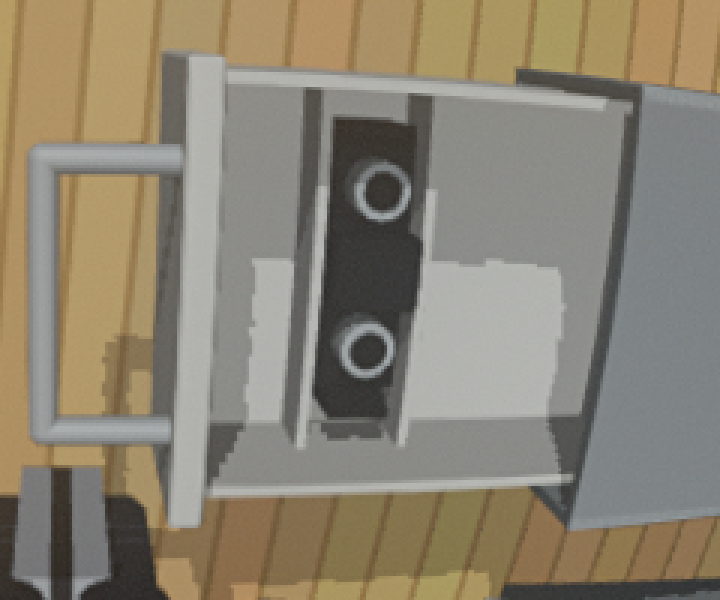

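Both sockets dropped by nearly equal amounts (bottom row vs top), and the rail lies level between the dividers; drawer still out. Quantify drop per socket and drawer shift.

```bash
python3 - <<'E'
import pickle,cv2
from h import *
np.set_printoptions(precision=4,suppress=True)
a=pickle.load(open("c2.pkl","rb"));b=pickle.load(open("c4.pkl","rb"))
def shift(A,B,u,v,h,s=10):
    g=lambda c:cv2.resize(cv2.cvtColor(c["color"],cv2.COLOR_RGB2GRAY),None,fx=4,fy=4,interpolation=cv2.INTER_CUBIC)
    G,H=g(A),g(B);x,y=int(u*4),int(v*4);h*=4;s*=4
    t=G[y-h:y+h,x-h:x+h];r=cv2.matchTemplate(H[y-h-s:y+h+s,x-h-s:x+h+s],t,cv2.TM_CCOEFF_NORMED)
    _,m,_,l=cv2.minMaxLoc(r);return (l[0]-s)/4,(l[1]-s)/4,round(m,3)
for n,so,bar in[("side",[(290+168/5,200+103/5),(290+163/5,200+195/5)],(290+355/5,200+72/5)),("scene",[(320+137/5,190+107/5),(320+212/5,190+170/5)],(320+365/5,190+70/5))]:
    c=b[n]
    for k,p in zip(("-y","+y"),so):
        q=onz(c,*p,.06);e=np.array(proj(c,q-[0,0,.018]))-np.array(p)
        print(n,"socket",k,"moved",shift(a[n],b[n],*p,4),"for 18mm",e)
    q=onz(c,*bar,.074);print(n,"bar moved",shift(a[n],b[n],*bar,7,4),"per 5mm in",np.array(proj(c,q+[.005,0,0]))-np.array(bar))
E
```

```text
side socket -y moved (-1.5, 4.0, 0.904) for 18mm [-0.077   3.5874]
side socket +y moved (1.75, 8.5, 0.74) for 18mm [-0.0678  3.4855]
side bar moved (-0.75, 0.0, 0.959) per 5mm in [-1.7634 -0.2144]
scene socket -y moved (8.75, 8.75, 0.786) for 18mm [-0.1906  4.1997]
scene socket +y moved (-3.25, 0.0, 0.836) for 18mm [-0.3546  4.1864]
scene bar moved (-0.75, 0.5, 0.977) per 5mm in [-1.2847  0.7362]
```

Sockets fell 3.4–3.8 px (side; 3.5 expected for 18 mm) and 4.4–4.8 px (scene; 4.2 expected), so both ends are home (the two far-off matches are mismatches to the wrong feature). The drawer crept in ~2 mm during pressing, so I'll regrip the bar and draw it back to its stop.

Emit:
arm_command:
  increments:
    - [0.15, -0.1, -0.7, 0, 0, 0, 0]
    - [0.15, 0, 0, 0, 0, 0, 0]
    - [0.15, 0, 0, 3.0, 0, 0, 0]
    - [0.15, 0, 0, 3.5, 0, 0, 0]
    - [0.15, 0, 0, 3.5, 0, 0, 0]
    - [0.15, 0, 0, 3.0, 0, 0, 0]
    - [0.15, 0, 0, 2.0, 0, 0, 0]
    - [0.15, 0, 0, 0.4, 0, 0, 0]
    - [0.15, 0, 0, 0, 0, 0, 0]
    - [0.15, 0, 0, 0, 0, 0, 0]

```text
time: 12.1
ee_pos: [0.4392, 0.1159, 0.0603]
tcp_rot: [179.9, -0.0, 94.8]
wrist_force: [0.0, -0.4, 0.2]
opening: 0.0363
```

Emit:
arm_command:
  increments:
    - [0.9, 0, 0, 0, 0, 0, 0]
    - [0.9, 0, 0, 0, 0, 0, 0]
    - [0.9, 0, 0, 0, 0, 0, 0]
    - [0.9, 0, 0, 0, 0, 0, 0]
    - [0.9, 0, 0, 0, 0, 0, 0]
    - [0.9, 0, 0, 0, 0, 0, 0]
  grip_force: 30

```text
time: 12.85
ee_pos: [0.439, 0.1159, 0.0599]
tcp_rot: [179.9, -0.0, 94.8]
wrist_force: [0.1, -0.8, 4.6]
opening: 0.0089
```

Emit:
arm_command:
  increments:
    - [0.9, 0, -0.1, 0, 0, 0, 0]
    - [0.9, 0, -0.15, 0, 0, 0, 0]
    - [0.9, 0, -0.15, 0, 0, 0, 0]
    - [0.9, 0, 0, 0, 0, 0, 0]
    - [0.9, 0, 0, 0, 0, 0, 0]

```text
time: 13.48
ee_pos: [0.437, 0.1157, 0.06]
tcp_rot: [179.7, -0.0, 94.8]
wrist_force: [11.3, 0.8, -0.9]
opening: 0.0085
```

Back at the same stop (x = 0.437, 11 N resistance). Relax, release, lift.

Emit:
arm_command:
  increments:
    - [0.9, 0, 0.15, 0, 0, 0, 0]
    - [0.15, 0, 0, 0, 0, 0, 0]
    - [0.15, 0, 0, 0, 0, 0, 0]
    - [0.15, 0, 0, 0, 0, 0, 0]
    - [0.15, 0, 0, -2.5, 0, 0, 0]
    - [0.15, 0, 0, -3.5, 0, 0, 0]
    - [0.15, 0, 0, -3.5, 0, 0, 0]
    - [0.15, 0, 0, -3.5, 0, 0, 0]
    - [0.15, 0, 0, -3, 0, 0, 0]
    - [0.15, 0, 0, 0, 0, 0, 0]

```text
time: 14.72
ee_pos: [0.4369, 0.1158, 0.2213]
tcp_rot: [179.8, -0.0, 94.8]
wrist_force: [0.1, 1.3, 0.5]
opening: 0.0365
```

```bash
python3 - <<'E'
from workcell import bot
import cv2,pickle
from h import *
o=bot.get_obs();print(o["time"],o["ee_pos"],o["wrist_force"])
d={n:bot.camera(n) for n in("side","scene")}
f=lambda c,y,x:cv2.resize(c["color"][y:y+90,x:x+120],(400,300),interpolation=3)
cv2.imwrite("pics/c5.png",np.hstack([f(d["side"],185,265),f(d["scene"],175,310)])[:,:,::-1])
E
```

```text
14.725 [0.43685415 0.11578146 0.22129245] [0.09149515 1.25941618 0.46210989]
```

View pics/c5.png

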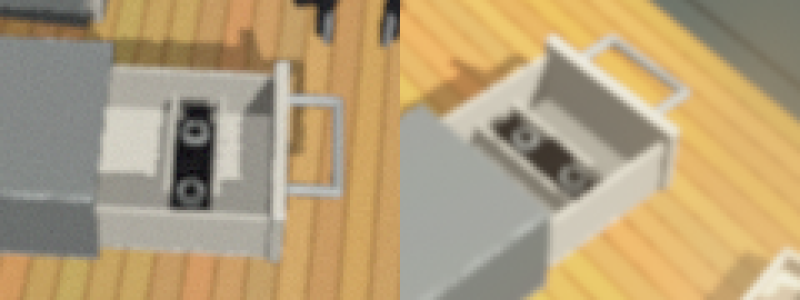

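The drawer is out with its bar at side crop (343,145), the rail sits low and level (sockets at (195,132) and (190,192)), and the gripper is clear. Handing in.

```bash
python3 -c "
from workcell import bot
print(bot.job_done())"
```

```text
the job is handed in; nothing more can be done
None
```

I pulled the bar-handled drawer to its stop, pushed the socket rail down onto its seat, and handed the job in at about 14.7 s. The hand-in gives no verdict.

- **Drawer:** travel to the stop measured about 139.5 mm, with the pull force rising at the end. Pressing the rail pushed the drawer back in by about 2 mm, so I gripped the bar again and drew it to the same stop, against 11 N.
- **Rail:** the press took about 8 N partway, dropped off as the rail clicked, then stopped hard with the pad top at 46.0 mm, pressed to 21 N. By eye in both views, each socket dropped by about the expected 18 mm, and the rail lies level.
- **Checks that failed or disagreed:** three of the four automatic template matches on the sockets gave inconsistent shifts. I took them as mismatches and relied on the pixel positions I read by eye plus the pad height. The hooks were too small to see clearly, so their springing back is inferred from the force and height.
- **Everything else:** the arm never went near the other drawer, the loose tools or the tumbler, and the gripper was clear at hand-in. I did not re-measure their positions.

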